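# Charge a casting crucible from a drop cup

### The job

Pick up the drop cup that stands on the rubber mat with three metal ingots in it, hold it upright over the white crucible with its release tab over the stand's trip bar, and lower it gently until the bar has pushed the tab up far enough for the bottom to swing open and all three ingots to drop into the crucible, without forcing the tab against its end stop. Then stand the empty cup upright back in the middle of its mat and let go of it. Leave the jar, the plaster model and the spatula where they are.

Things in the scene. Friction and masses are not known exactly. Their poses are not given: they have to be found in the camera images.
- cup: Drop cup: square aluminium cup, open top, 46 x 46 mm outside, 40 inside, 80 mm tall, 0.14 to 0.22 kg, on four 16 mm corner feet. Origin: centre of its underside, level with the feet's soles; z up. Its bottom is a sprung flap; the release tab sticks out on its +x side. The flat +y and -y sides are free for gripping, at any height from 30 to 75 mm.
- flap_hinge (a point): The flap's hinge, on the cup at (24, 0, 13) mm in the cup's frame, axis along the cup's y. Bottom flap (inward) and release tab (outward) are one rigid 4 mm steel plate: pushing the tab up swings the bottom down by the same angle; it springs shut when let go. Ingots slide out to the cup's -x side once it is about 40 to 50 degrees open. Hard end stop at 57 degrees.
- tab_end (a point): Outer end of the release tab, at (86, 0, 13) mm in the cup's frame when shut. The tab is 20 mm wide, its underside 11 mm above the cup's underside. Pushed up 26 mm out from the hinge it starts to give at about 3 N and takes 4 to 6 N when well open: 20 mm of push gives about 37 degrees, 30 mm about 49 (aim here), 40 mm meets the hard end stop: over 16 N there is forcing it.
- flap_edge (a point): Middle of the bottom flap's free edge, 42 mm inward from the hinge. Shut: at (-18, 0, 13) mm in the cup's frame; at 45 degrees open it is 30 mm below the hinge.
- stand: Charging stand, fixed: grey base plate 12 mm thick, x from -70 to +130 mm, y +-65 mm. Origin: on the table below the crucible's axis; z up. A 12 x 16 mm steel post rises from a 67 mm tall sleeve at x = 105 mm and carries a 10 mm wide arm that reaches back (-x) to the trip bar at x = 50 mm. Post and arm are no higher than the bar's top.
- bar_foot (a point): Point on the stand's base plate (12 mm above the table) straight below the middle of the trip bar: a round steel bar, 8 mm thick, 36 mm long along the stand's y. The bar's height is adjustable and clamped anew each time: its top is 112 to 165 mm above the table. No reading tells it: feel for it with the tab, or see it.
- crucible_floor (a point): Centre of the inside floor of the white ceramic crucible, 18 mm above the table; fixed on the stand. Rim 60 mm above the table, 84 mm wide outside, 74 inside; floor about 52 mm wide. With the cup's axis over the crucible's axis and the cup's x along the stand's x, the bar lies under the tab, 26 mm out from the hinge; the cup may be 5 mm off either way.
- mat: The cup's black rubber mat, fixed flat on the table, 130 x 130 mm, 3 mm thick. Origin: centre of its underside.
- ingot1: Alloy ingot, plain steel-grey cylinder 12 mm in diameter, 11 mm tall, 12 g; starts upright on the bottom of the cup. Origin: centre of one end face.
- ingot2: A second ingot like ingot1.
- ingot3: A third ingot like ingot1.
- jar: Bystander: white jar, 56 mm in diameter, 70 mm tall. Origin: centre of its underside.
- model: Bystander: plaster model of a row of teeth, 62 x 66 x 32 mm. Origin: centre of its underside.
- spatula: Bystander: spatula lying flat, about 170 mm long, along its own x. Origin: near its middle, at its underside.
There are look-alikes about, which are no part of the job. There is more than one size of the cup; the one meant has the size given above. Of the things that look like the stand, take the one that is farthest to the robot's left at the start.

How it is judged (in metres and radians):
On the way, in this order (a step that is already met when the one before it is completed fails the run):
1. the cup is held upright over the crucible (horizontal distance between cup and crucible_floor below 0.035 m and height (world z) of cup above 0.08 m and angle between cup's own z axis and vertical below 0.35 rad), for 0.2 s.
2. over the crucible, the stand presses the tab and the bottom is swung open (its free edge at least 15 mm below the hinge) (horizontal distance between cup and crucible_floor below 0.035 m and z of flap_edge in the frame of cup below -0.002 m and contact force between cup and stand above 0.5 N), for 0.1 s.
At the end, for the whole second after the job is handed in: All three ingots lie in the crucible (within 37 mm of its axis, below its rim); the cup stands at rest upright (within 6 degrees) on its mat, its centre within 45 mm of the mat's centre, with its bottom shut (horizontal distance between each of ingot1, ingot2, ingot3 and crucible_floor below 0.037 m and height (world z) of each of ingot1, ingot2, ingot3 below 0.058 m and horizontal distance between cup and mat below 0.045 m and height (world z) of cup below 0.008 m and angle between cup's own z axis and vertical below 0.1 rad and z of flap_edge in the frame of cup above 0.008 m and linear speed of cup below 0.02 m/s); the robot touches nothing.
It fails at once if the cup is tipped more than 25 degrees (angle between cup's own z axis and vertical above 0.44 rad).
It fails at once if the cup or its tab is pressed on the stand with more than 16 N (contact force between cup and stand above 16 N).
It fails at once if the jar is moved by more than 30 mm (distance of jar from where it was at the start of the episode above 0.03 m).
It fails at once if the plaster model is moved by more than 30 mm (distance of model from where it was at the start of the episode above 0.03 m).
It fails at once if the spatula is moved by more than 30 mm (distance of spatula from where it was at the start of the episode above 0.03 m).
It also fails if it takes over 54 s, if anything falls off the work surface, if the arm or the gripper's body presses on something with over 40 N, if the wrist force passes 120 N, or if a joint passes its speed limit or range.

### The arm

A 7-joint arm with a two-finger parallel gripper is mounted at the origin on the work surface. World frame = base frame: x ahead of the robot, y to its left, z up, the work surface at z = 0. Lengths are in m, angles in degrees, forces in N, time in s.
With the tool pointing down it reaches from about 0.4 to 0.85 m from the base axis. Payload 6.9 kg.
Tool frame: the origin (TCP) lies at the very end of the fingers, on their centre line; the grasp point (between the pads) lies 19 mm behind it; z points along the fingers, y is the line along which they close (so a half turn about z gives the same grasp; the last joint's range is limited). The gripper opens to 85 mm and grips with 20 to 120 N. Pads are 22 mm wide; open, the fingers measure 114 mm over their backs; the gripper's body (76 mm by 85 mm) begins 54 mm behind the grasp point. The pads swing forward as they close: fully open they stand 13 mm farther back than shut.
Start: joints at [-68.669, 29.078, -13.613, 85.955, 7.202, 65.827, -8.869], TCP at [0.165, 0.603, 0.231] pointing down, gripper open.
Joint ranges: [-176.47, 176.47], [-13.61, 117.27], [-81.72, 77.17], [0.22, 143.17], [-87.28, 267.28], [10, 112.55], [-165.47, 165.47]. Speed limits (degrees/s): [136.94, 136.94, 180, 180, 180, 180, 180].

### API

Orientations are given as [roll, pitch, yaw] about the fixed x, y, z axes, in that order (R = Rz(yaw) Ry(pitch) Rx(roll)).
In Python, from cell import status, vision, arm gives the robot as it stands. The module is installed in compiled form; this text tells all that it offers.
- The arm moves only by the shell command python3 -m handwheel 'ROWS'. ROWS is a JSON object of lists of equal length, an entry for each row: "angular": the turn, a rotation vector about the world's x, y, z in degrees, a list of three; "offset": the shift along the world's x, y, z in mm, a list of three; "jaw": the opening, from 0 (shut) to 1 (fully open). A call has 1 to 8 rows; each row is the pose to reach, as a shift and turn from the pose commanded when the call began; what a row does not reach only later rows make up. A row lasts 1/8 s, in which the tool goes at most 62.5 mm and 10.7 degrees, less where a joint would pass 70% of its speed; a pose out of reach is approached as far as the arm can. A call with a gripper value outside its range is refused whole. The fingers move at their own pace and stop on an object; the grip force is fixed at half the most. Time passes only in rows, so rows that repeat a pose let the fingers close. It gives the time, the measured TCP pose, the force, the opening and the grip force at its end, in the units of the state.
- status.state(): the state, without advancing time (a new reading comes with each control period).
- vision.get_image(name): name is "scene" or "top"; returns the picture (420x560x3 uint8, red, green, blue); there is no depth.
- vision.camera_model(name): a dict with "intrinsics" (3x3 intrinsics, pixels), "R" (3x3) and "t" (3): a world point X has camera coordinates R X + t. Camera axes: x right, y down, z forward; pixel columns grow to the right and rows downward; lengths in m; the calibration is good to about 2 mm. A picture is of the moment at which its call begins. camera_model takes no time and is no camera call.
- arm.finish_job(): hands the job in; it is judged then, once.
The state is a dict: "time_s": time; "q": joint angles; "joint_vel": joint speeds; "joint_torque": joint torques, N m; "tool_pos": TCP position; "eef_rot": TCP orientation; "ft_force": force on the tool from outside, world axes, zero at the start; "torque": the same for the moment, N m; "finger_gap": opening from 0.0 (shut) to 1.0 (fully open); "gripper_force": force on a finger pad.
Only numpy, scipy, OpenCV 4.12 (cv2) and the standard library are available. Lean on these libraries where they do the work, as an engineer would, in place of code of your own. Each camera call takes 0.05 s, during which the arm holds its last target. There are 200 camera calls.

## Working session

There is one attempt and no reset: what is moved stays moved. The work goes in short steps, Python scripts to look and compute and a shell command to move; the robot and the scene stay as the last step left them, time stands still between calls to the robot, and variables do not carry over. Pictures are saved under pics/ and viewed, at most 10 in all, crops included, and the job is handed in when it is done.

```bash
mkdir -p pics && python3 - <<'E'
from cell import status, vision
import cv2
for n in("scene","top"):
    im=vision.get_image(n); cv2.imwrite(f"pics/{n}0.png",cv2.resize(im[:,:,::-1],(800,600),interpolation=cv2.INTER_CUBIC)); cv2.imwrite(f"pics/raw_{n}0.png",im[:,:,::-1])
    m=vision.camera_model(n);print(n,m)
s=status.state();print(s)
E
```

```text
scene {'intrinsics': array([[430.98261915,   0.        , 279.73254702],
       [  0.        , 430.98261915, 212.7654627 ],
       [  0.        ,   0.        ,   1.        ]]), 'R': array([[-0.30614589,  0.95197871,  0.00335017],
       [ 0.70024707,  0.22757303, -0.6766569 ],
       [-0.64492537, -0.20480978, -0.73629085]]), 't': array([ 0.06788828, -0.3837042 ,  1.63624791])}
top {'intrinsics': array([[524.07709243,   0.        , 281.56682995],
       [  0.        , 524.07709243, 213.47090127],
       [  0.        ,   0.        ,   1.        ]]), 'R': array([[ 8.42086202e-04, -9.99569462e-01, -2.93288671e-02],
       [-9.91170176e-01,  3.05452088e-03, -1.32560747e-01],
       [ 1.32593260e-01,  2.91815260e-02, -9.90740867e-01]]), 't': array([0.12088394, 0.54883182, 1.17655194])}
{'time_s': 0.1, 'q': array([-68.66838699,  29.12152702, -13.60721951,  86.0005781 ,
         7.20236997,  65.82725778,  -8.86877785]), 'joint_vel': array([-0.04000611, -0.06688099, -0.01617062, -0.06678985,  0.17424226,
       -0.04757182,  0.00777301]), 'joint_torque': array([-5.22641349e-03, -6.21833324e+01, -2.19531856e+00, -2.50201964e+01,
        1.23282036e-02,  7.79648923e-03,  2.97009905e-06]), 'tool_pos': array([0.16476291, 0.60244506, 0.23052094]), 'eef_rot': array([-1.79909315e+02,  2.77011580e-03,  1.64712195e+02]), 'ft_force': array([-0.05058671,  0.21230434, -0.41592974]), 'torque': array([-0.03467236,  0.03576945,  0.02316091]), 'gripper_force': 0.0, 'finger_gap': 0.9999042531436422}
```

View pics/scene0.png

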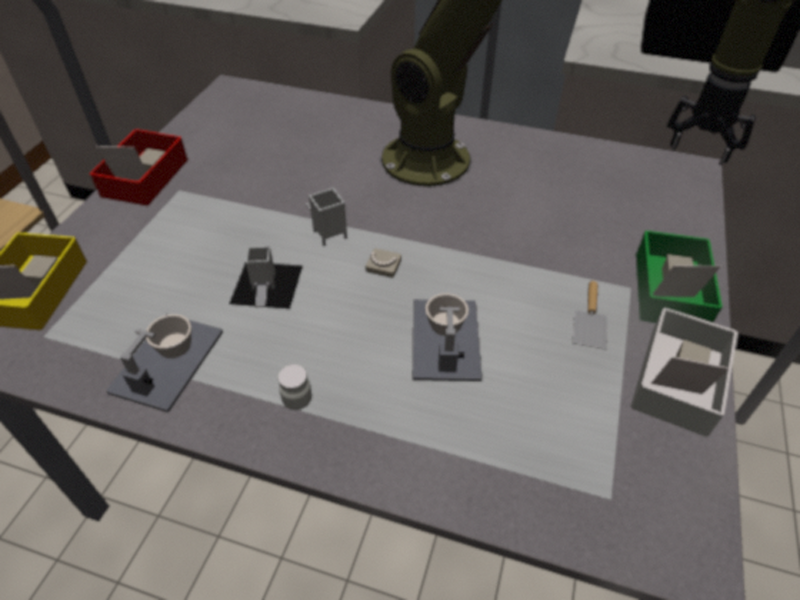

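View pics/top0.png

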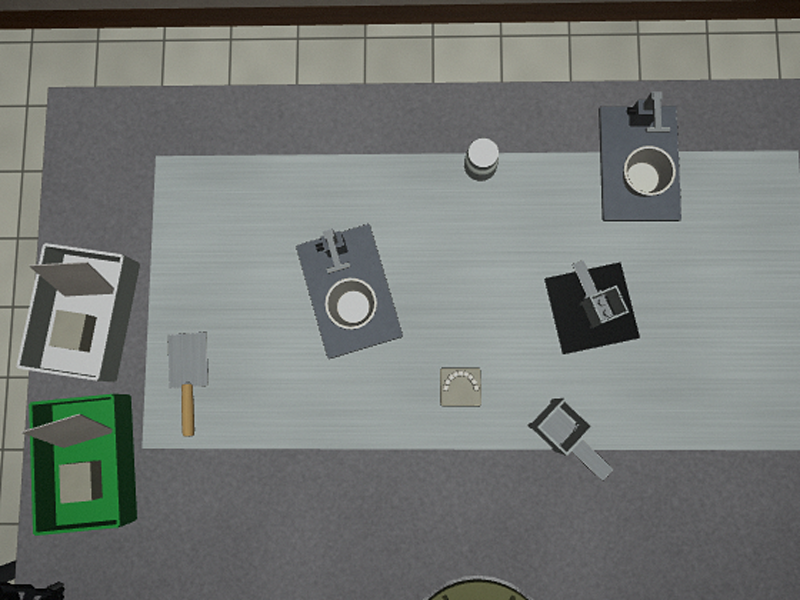

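The pictures show two cups: the small one with ingots on the black mat (top 605,303; scene 260,262) and a larger empty one off the mat (top 558,425; scene 327,213). The cup meant should be the one on the mat. There are two stands, at top (350,300) and top (645,165). World +y is to the left in the top picture, so the one meant is (350,300), which is scene (447,335). I'll confirm both in enlarged crops.

```bash
cat > crop.py <<'E'
import cv2,numpy as np
def tile(path,x0,y0,w,h,W,H):
    im=cv2.imread(path)[y0:y0+h,x0:x0+w]; sx,sy=W/w,H/h
    o=cv2.resize(im,(W,H),interpolation=cv2.INTER_CUBIC)
    for u in range((x0+9)//10*10,x0+w,10):
        c=int((u-x0+.5)*sx); cv2.line(o,(c,0),(c,6),(0,255,255),1); cv2.putText(o,str(u),(c-12,17),0,.36,(0,255,255),1)
    for v in range((y0+9)//10*10,y0+h,10):
        r=int((v-y0+.5)*sy); cv2.line(o,(0,r),(6,r),(0,255,255),1); cv2.putText(o,str(v),(8,r+4),0,.36,(0,255,255),1)
    return o
E
python3 - <<'E'
from crop import *
T,S="pics/raw_top0.png","pics/raw_scene0.png"
cv2.imwrite("pics/cup1.png",np.hstack([tile(T,376,178,80,72,400,360*1),tile(S,156,166,64,58,400,360)]))
cv2.imwrite("pics/stand1.png",np.hstack([tile(T,200,150,90,110,400,489),tile(S,280,196,66,80,400,485)[:485] if 0 else tile(S,280,196,66,80,400,489)]))
E
```

```text
(no output)
```

View pics/cup1.png

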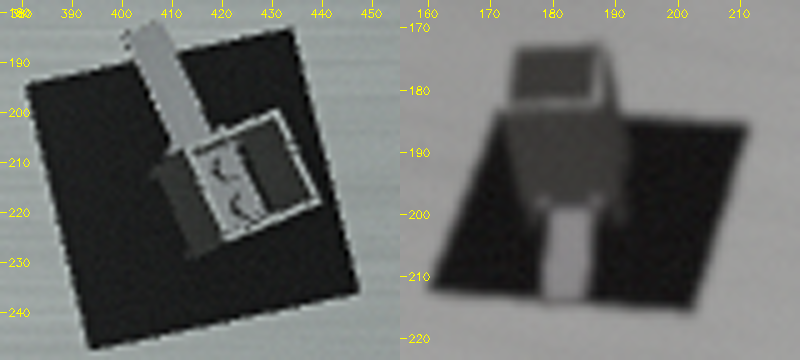

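View pics/stand1.png

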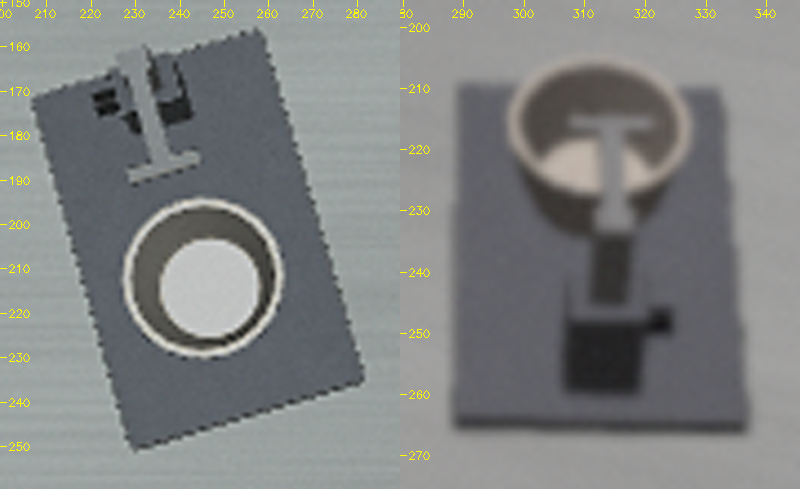

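Crop check: the cup on the mat has three ingots in it. Its top-view rim corners are at raw (413.5,208), (431,199.5), (440,218) and (420.5,226), with the tab pointing away from the robot. In the stand crop the bar ends are at top (229,190) and (245,185), and in the scene at (307.5,215.7) and (321,215.7). Next I triangulate and check sizes.

```bash
cat > geo.py <<'E'
import numpy as np
from scipy.optimize import least_squares
from cell import vision
M={n:vision.camera_model(n) for n in("scene","top")}
def proj(n,X):
    m=M[n];c=np.atleast_2d(X)@m["R"].T+m["t"];p=c@m["intrinsics"].T
    return p[:,:2]/p[:,2:]
def tri(a,b): # a top px, b scene px
    r=least_squares(lambda X:np.r_[proj("top",X)[0]-a,proj("scene",X)[0]-b],[.6,0,.05]);return r.x,np.abs(r.fun).max()
def onz(n,p,z):
    m=M[n];d=m["R"].T@np.linalg.solve(m["intrinsics"],[*p,1]);c=-m["R"].T@m["t"];return c+d*(z-c[2])/d[2]
E
python3 - <<'E'
from geo import *
np.set_printoptions(precision=4,suppress=True)
t=lambda x,y,x0,y0,sx,sy:np.array([x0+x/sx-.5,y0+y/sy-.5])
ct=lambda p:t(*p,376,178,5,5); cs=lambda p:t(*p,156,166,6.25,6.207)
st=lambda p:t(*p,200,150,4.444,4.445); ss=lambda p:t(*p,280,196,6.06,6.11)
names=["tab side,+y","tab side,-y","back,-y","back,+y"]
A=[(190,153),(278,110),(322,204),(225,242)];B=[(205,107),(108,108),(113,45),(205,43)]
for a,b in zip(A,B): print("rim",*tri(ct(a),cs(b)))
loc=23e-3*np.array([[1,1],[1,-1],[-1,-1],[-1,1]])
def rim(v):
    c,s=np.cos(v[3]),np.sin(v[3]);return np.c_[v[0]+c*loc[:,0]-s*loc[:,1],v[1]+s*loc[:,0]+c*loc[:,1],np.full(4,v[2])]
f=lambda v:np.r_[(proj("top",rim(v))-[ct(a) for a in A]).ravel(),(proj("scene",rim(v))-[cs(b) for b in B]).ravel()]
r=least_squares(f,[.6,-.1,.083,.3]);print("cup rim x y z",r.x[:3],"yaw",np.degrees(r.x[3]),"res",np.round(r.fun,1))
tab=tri(ct((140,30)),cs((165,295)));print("tab end",*tab)
mt=np.array([onz("top",ct(p),.003) for p in[(25,84),(294,28),(359,293),(90,349)]]);print("mat top",mt.mean(0),[np.linalg.norm(mt[i]-mt[i-1]) for i in range(4)])
for p in [(348,126),(295,310),(32,290)]:print(" mat scene",onz("scene",cs(p),.003))
print(mt)
sb=np.array([onz("top",st(p),.012) for p in[(32,98),(262,28),(364,380),(133,450)]])
sb2=np.array([onz("scene",ss(p),.012) for p in[(345,417),(55,415),(57,87),(320,87)]])
for s in(sb,sb2):
    x=(s[0]+s[1])/2-(s[2]+s[3])/2;L=np.linalg.norm(x);x/=L;c=s.mean(0)
    print("stand centre",c,"L",L,"W",np.linalg.norm(s[0]-s[1]),"yaw",np.degrees(np.arctan2(x[1],x[0])),"cruc",c-.03*x)
print("cruc rim",*tri(st((204,277)),ss((198,127))),onz("top",st((204,277)),.06),onz("scene",ss((198,127)),.06))
print("floor",onz("top",st((210,289)),.018))
e=[tri(st(a),ss(b)) for a,b in[((130,178),(252,122)),((200,158),(168,122))]];print("bar",e)
x=e[0][0]-e[1][0];print("len",np.linalg.norm(x),"yaw of normal",np.degrees(np.arctan2(x[1],x[0]))-90,"mid",(e[0][0]+e[1][0])/2)
E
```

```text
rim [ 0.5546 -0.1744  0.0779] 0.35768794001975834
rim [ 0.5733 -0.2133  0.0825] 0.1053504330187991
rim [ 0.5315 -0.2319  0.0807] 0.12056584145327065
rim [ 0.5152 -0.1899  0.0794] 0.720519440469161
cup rim x y z [ 0.5436 -0.2024  0.08  ] yaw 22.654993554361763 res [-1.  -0.7  0.3  0.   0.3  0.1  0.7  0.5 -0.  -0.1 -0.5  0.6  0.   0.1
  0.9 -0.4]
tab end [ 0.6225 -0.1681  0.019 ] 0.7940987488065616
mat top [ 0.549 -0.192  0.003] [np.float64(0.1293728571788886), np.float64(0.13097078488273653), np.float64(0.12934630385716683), np.float64(0.12913007880272126)]
 mat scene [ 0.4767 -0.1446  0.003 ]
 mat scene [ 0.6001 -0.1169  0.003 ]
 mat scene [ 0.6269 -0.2411  0.003 ]
[[ 0.5991 -0.1147  0.003 ]
 [ 0.6256 -0.2429  0.003 ]
 [ 0.4988 -0.2685  0.003 ]
 [ 0.4726 -0.142   0.003 ]]
stand centre [0.5783 0.2108 0.012 ] L 0.19906592314218152 W 0.13008529578699943 yaw 16.48351109612185 cruc [0.5495 0.2023 0.012 ]
stand centre [0.5814 0.2093 0.012 ] L 0.19535863641648782 W 0.12695740812668488 yaw 16.521075749782497 cruc [0.5527 0.2008 0.012 ]
cruc rim [0.5508 0.2017 0.0564] 0.46058292132636325 [0.5501 0.2022 0.06  ] [0.5545 0.2011 0.06  ]
floor [0.5494 0.2031 0.018 ]
bar [(array([0.5923, 0.2331, 0.1139]), np.float64(0.44548105589780107)), (array([0.6024, 0.1987, 0.1128]), np.float64(0.48436635546653406))]
len 0.03594068495852662 yaw of normal 16.35373792175858 mid [0.5974 0.2159 0.1134]
```

Everything fits: the cup rim comes out at z about 80 mm (expected 83), its sides are about 45 mm, and the yaw is about 23°. The mat is 130 mm square, centred at (0.549,-0.192). The stand is 199 x 130 mm with yaw 16.5° and its crucible at (0.550,0.202). The bar top is about 0.113 to 0.117. Now I move over the cup and turn by +38°.

```bash
python3 -m handwheel '{"angular":[[0,0,5],[0,0,10],[0,0,15],[0,0,20],[0,0,25],[0,0,30],[0,0,34],[0,0,38]],"offset":[[36,-44,0],[72,-88,0],[108,-132,0],[144,-176,0],[180,-220,0],[216,-264,0],[252,-308,0],[285,-350,0]],"jaw":[1,1,1,1,1,1,1,1]}'; python3 -m handwheel '{"angular":[[0,0,0],[0,0,0],[0,0,0],[0,0,0],[0,0,0],[0,0,0],[0,0,0],[0,0,0]],"offset":[[12,-57,0],[25,-114,0],[37,-171,0],[50,-227,0],[62,-284,0],[74,-340,-10],[87,-397,-25],[99,-453,-40]],"jaw":[1,1,1,1,1,1,1,1]}'; python3 -m handwheel '{"angular":[[0,0,0],[0,0,0]],"offset":[[0,0,0],[0,0,0]],"jaw":[1,1]}'; python3 - <<'E'
from crop import *
from cell import vision
for n in("scene","top"): cv2.imwrite(f"pics/raw_{n}1.png",vision.get_image(n)[:,:,::-1])
cv2.imwrite("pics/hover.png",np.hstack([tile("pics/raw_top1.png",366,160,96,108,400,450),tile("pics/raw_scene1.png",140,110,96,108,400,450)]))
E
```

```text
time_s: 1.1
tool_pos: [0.4508, 0.251, 0.2311]
eef_rot: [-180.0, -0.0, -157.2]
ft_force: [1.0, 0.8, 0.7]
finger_gap: 0.999
gripper_force: 0.0
time_s: 2.1
tool_pos: [0.5489, -0.202, 0.1907]
eef_rot: [180.0, -0.0, -157.3]
ft_force: [-0.2, -0.4, 0.7]
finger_gap: 0.999
gripper_force: 0.0
time_s: 2.35
tool_pos: [0.5485, -0.1994, 0.1908]
eef_rot: [179.9, -0.0, -157.3]
ft_force: [1.1, 1.3, 0.8]
finger_gap: 1.002
gripper_force: 0.0
```

View pics/hover.png

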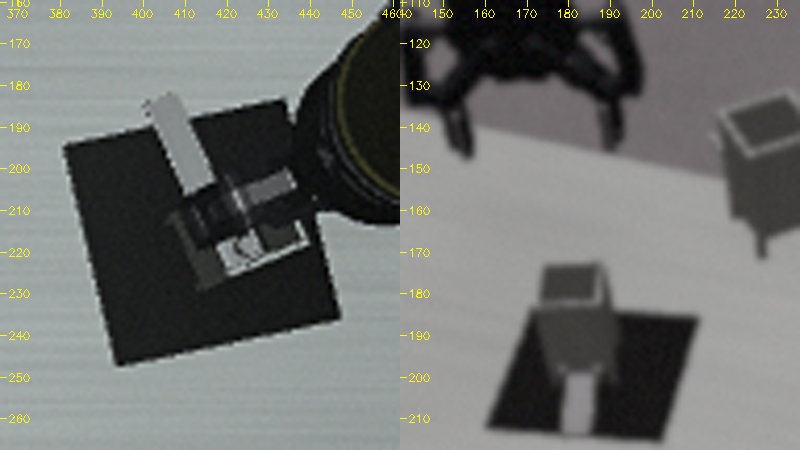

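The scene crop shows the fingertips at (155,147) and (190.5,145), and the cup undisturbed below. I'll compare these with the projected TCP before going down.

```bash
python3 - <<'E'
from geo import *
y=np.array([np.cos(np.radians(112.8)),np.sin(np.radians(112.8)),0])
T=np.array([.5485,-.1994,.1908+.013])
print(proj("scene",T),proj("scene",[T+.0425*y,T-.0425*y,T+.052*y,T-.052*y]))
c=np.array([.5436,-.2024,.083]);print(proj("scene",[c+.0055*np.array([.92,.39,0])+y*.0]),proj("scene",c),proj("top",c))
E
```

```text
[[173.51049937 145.58129226]] [[189.26337974 144.77068267]
 [157.68772127 146.39549864]
 [192.77510042 144.58997702]
 [154.14125948 146.57799199]]
[[180.56831868 178.19897525]] [[180.69054519 176.92767692]] [[426.62962274 212.75328001]]
```

The projections agree with the picture to about a pixel. I descend with the jaws open, then close.

```bash
python3 -m handwheel '{"angular":[[0,0,0],[0,0,0],[0,0,0],[0,0,0],[0,0,0],[0,0,0],[0,0,0],[0,0,0]],"offset":[[0,0,-25],[0,0,-55],[0,0,-85],[0,0,-110],[0,0,-130],[0,0,-142],[0,0,-149],[0,0,-149]],"jaw":[1,1,1,1,1,1,1,1]}'; python3 -m handwheel '{"angular":[[0,0,0],[0,0,0],[0,0,0],[0,0,0],[0,0,0],[0,0,0],[0,0,0],[0,0,0]],"offset":[[0,0,0],[0,0,0],[0,0,0],[0,0,0],[0,0,0],[0,0,0],[0,0,0],[0,0,0]],"jaw":[0.8,0.7,0.6,0.5,0.3,0,0,0]}'
```

```text
time_s: 3.45
tool_pos: [0.5489, -0.1998, 0.0424]
eef_rot: [180.0, 0.0, -157.3]
ft_force: [0.1, 0.2, 0.7]
finger_gap: 0.999
gripper_force: 0.0
time_s: 4.45
tool_pos: [0.549, -0.2002, 0.0426]
eef_rot: [-180.0, 0.0, -157.3]
ft_force: [-0.1, 0.3, 5.7]
finger_gap: 0.532
gripper_force: 60.7
```

The opening of 0.53 is about 45 mm, so the cup is held. Now I lift it.

```bash
python3 -m handwheel '{"angular":[[0,0,0],[0,0,0],[0,0,0],[0,0,0],[0,0,0],[0,0,0],[0,0,0],[0,0,0]],"offset":[[0,0,5],[0,0,18],[0,0,40],[0,0,68],[0,0,98],[0,0,125],[0,0,143],[0,0,150]],"jaw":[0,0,0,0,0,0,0,0]}'; python3 -m handwheel '{"angular":[[0,0,0],[0,0,0],[0,0,-1],[0,0,-2],[0,0,-3],[0,0,-4],[0,0,-5],[0,0,-6]],"offset":[[0,5,0],[0,18,0],[1,38,0],[1,65,0],[2,95,0],[2,125,0],[3,155,0],[3,185,0]],"jaw":[0,0,0,0,0,0,0,0]}';python3 -m handwheel '{"angular":[[0,0,0],[0,0,0],[0,0,0],[0,0,0],[0,0,0],[0,0,0],[0,0,0],[0,0,0]],"offset":[[0,30,0],[1,60,0],[1,90,0],[2,120,0],[2,150,0],[3,176,0],[4,198,0],[4,209,0]],"jaw":[0,0,0,0,0,0,0,0]}';python3 -m handwheel '{"angular":[[0,0,0],[0,0,0],[0,0,0],[0,0,0]],"offset":[[0,8,0],[0,10,0],[0,10,0],[0,10,0]],"jaw":[0,0,0,0]}'
python3 - <<'E'
from crop import *
from cell import vision
for n in("scene","top"): cv2.imwrite(f"pics/raw_{n}2.png",vision.get_image(n)[:,:,::-1])
cv2.imwrite("pics/over.png",np.hstack([tile("pics/raw_top2.png",190,120,120,135,400,450),tile("pics/raw_scene2.png",270,130,96,108,400,450)]))
E
```

```text
time_s: 5.45
tool_pos: [0.5491, -0.2002, 0.1939]
eef_rot: [-179.9, 0.1, -157.3]
ft_force: [-0.1, -0.3, -1.8]
finger_gap: 0.529
gripper_force: 61.5
time_s: 6.45
tool_pos: [0.5511, -0.0129, 0.1915]
eef_rot: [179.9, -0.1, -163.3]
ft_force: [-0.8, -0.3, -1.6]
finger_gap: 0.53
gripper_force: 61.5
time_s: 7.45
tool_pos: [0.5551, 0.1958, 0.1918]
eef_rot: [180.0, -0.1, -163.2]
ft_force: [0.2, 0.1, -1.6]
finger_gap: 0.53
gripper_force: 61.6
time_s: 7.95
tool_pos: [0.556, 0.203, 0.1923]
eef_rot: [-180.0, 0.0, -163.3]
ft_force: [0.8, -0.7, -1.7]
finger_gap: 0.53
gripper_force: 61.6
```

View pics/over.png

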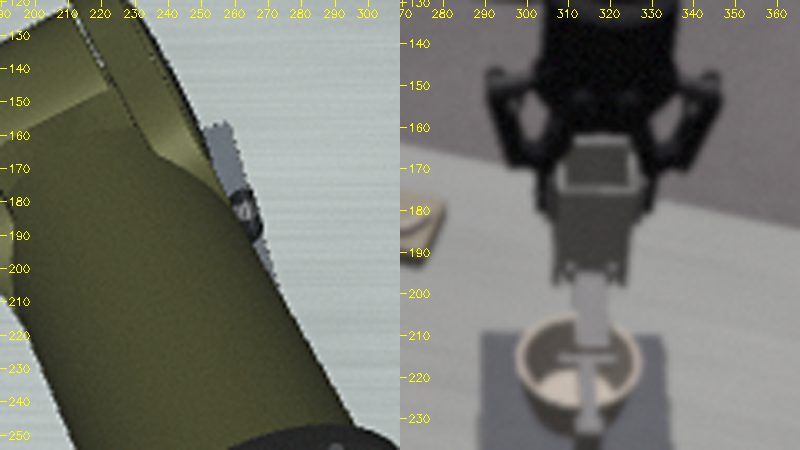

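The scene shows the cup upright over the crucible, with the tab (tip at 315.4,212.3) in line with the bar (middle at 314,215.5). I check this against the projection.

```bash
python3 - <<'E'
from geo import *
a=np.radians(16.6);R=np.array([[np.cos(a),-np.sin(a),0],[np.sin(a),np.cos(a),0],[0,0,1]])
for c in([.550,.202,.1527],[.550,.202,.1497]):
    P=np.array([[.023,-.023,.08],[.023,.023,.08],[-.023,-.023,.08],[-.023,.023,.08],[.086,0,.011],[.086,.01,.011],[.086,-.01,.011]])
    print(np.round(proj("scene",P@R.T+c),1).tolist())
print(proj("scene",[[.598,.216,z] for z in(.112,.115,.118,.121)]), "seen bar mid (314.2,215.7)")
E
```

```text
[[308.0, 174.5], [326.8, 174.8], [307.6, 162.1], [325.9, 162.4], [316.5, 212.7], [320.5, 212.8], [312.4, 212.7]]
[[307.9, 175.4], [326.7, 175.7], [307.5, 163.1], [325.8, 163.4], [316.4, 213.6], [320.5, 213.6], [312.3, 213.5]]
[[314.55833287 215.99194922]
 [314.63077602 215.21832145]
 [314.70350506 214.44164071]
 [314.77652167 213.66188888]] seen bar mid (314.2,215.7)
```

All points match within about 1 px. Contact should come after lowering about 48 mm, so I lower 38 mm and then feel in small steps.

```bash
python3 -m handwheel '{"angular":[[0,0,0],[0,0,0],[0,0,0],[0,0,0],[0,0,0],[0,0,0],[0,0,0],[0,0,0]],"offset":[[0,0,-4],[0,0,-12],[0,0,-20],[0,0,-28],[0,0,-34],[0,0,-38],[0,0,-40],[0,0,-40]],"jaw":[0,0,0,0,0,0,0,0]}';for i in 1 2 3; do :; done; python3 -m handwheel '{"angular":[[0,0,0],[0,0,0],[0,0,0],[0,0,0]],"offset":[[0,0,-1],[0,0,-2],[0,0,-3],[0,0,-4]],"jaw":[0,0,0,0]}';python3 -m handwheel '{"angular":[[0,0,0],[0,0,0],[0,0,0],[0,0,0]],"offset":[[0,0,-1],[0,0,-2],[0,0,-3],[0,0,-4]],"jaw":[0,0,0,0]}';python3 -m handwheel '{"angular":[[0,0,0],[0,0,0],[0,0,0],[0,0,0]],"offset":[[0,0,-1],[0,0,-2],[0,0,-3],[0,0,-4]],"jaw":[0,0,0,0]}'
```

```text
time_s: 9.05
tool_pos: [0.5558, 0.2039, 0.1523]
eef_rot: [180.0, 0.0, -163.3]
ft_force: [0.1, -0.1, -1.6]
finger_gap: 0.532
gripper_force: 61.6
time_s: 9.55
tool_pos: [0.5558, 0.2039, 0.1482]
eef_rot: [-180.0, 0.0, -163.3]
ft_force: [-1.1, -0.5, -2.1]
finger_gap: 0.532
gripper_force: 61.6
time_s: 10.05
tool_pos: [0.5558, 0.2038, 0.1445]
eef_rot: [-180.0, 0.0, -163.3]
ft_force: [-0.9, -0.1, 1.9]
finger_gap: 0.532
gripper_force: 61.7
time_s: 10.55
tool_pos: [0.5559, 0.2039, 0.1403]
eef_rot: [-180.0, 0.0, -163.3]
ft_force: [-1.5, -0.5, 1.0]
finger_gap: 0.531
gripper_force: 61.8
```

Contact came at TCP z about 0.147, with roughly 3 N on the tab, which puts the bar top near 0.118. I'm aiming for 30 mm of push, i.e. z about 0.117, in stages.

```bash
python3 -m handwheel '{"angular":[[0,0,0],[0,0,0],[0,0,0],[0,0,0],[0,0,0],[0,0,0],[0,0,0]],"offset":[[0,0,-2],[0,0,-4],[0,0,-6],[0,0,-8],[0,0,-10],[0,0,-12],[0,0,-12]],"jaw":[0,0,0,0,0,0,0]}'; python3 - <<'E'
from crop import *
from cell import vision
cv2.imwrite("pics/raw_scene3.png",vision.get_image("scene")[:,:,::-1])
cv2.imwrite("pics/press.png",tile("pics/raw_scene3.png",280,150,72,90,480,600))
E
```

```text
time_s: 11.42
tool_pos: [0.5554, 0.2037, 0.128]
eef_rot: [-180.0, -0.1, -163.3]
ft_force: [-1.0, -1.2, 3.0]
finger_gap: 0.531
gripper_force: 62.0
```

View pics/press.png

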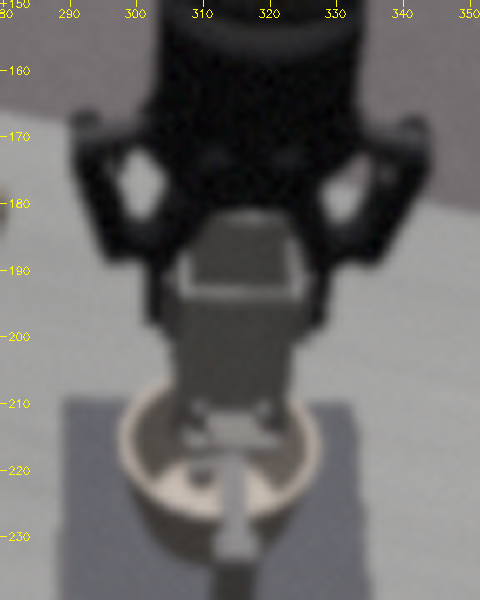

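The tab is tilted up at (314,213) and the cup is still upright. Something dark, perhaps an ingot, already shows in the crucible at (310,221). I press 10 mm further, then hold.

```bash
python3 -m handwheel '{"angular":[[0,0,0],[0,0,0],[0,0,0],[0,0,0],[0,0,0],[0,0,0]],"offset":[[0,0,-1],[0,0,-3],[0,0,-5],[0,0,-7],[0,0,-7],[0,0,-7]],"jaw":[0,0,0,0,0,0]}';python3 -m handwheel '{"angular":[[0,0,0],[0,0,0],[0,0,0],[0,0,0],[0,0,0],[0,0,0],[0,0,0],[0,0,0]],"offset":[[0,0,-1],[0,0,-2],[0,0,-3],[0,0,-3],[0,0,-3],[0,0,-3],[0,0,-3],[0,0,-3]],"jaw":[0,0,0,0,0,0,0,0]}'
```

```text
time_s: 12.22
tool_pos: [0.5553, 0.2037, 0.121]
eef_rot: [-180.0, -0.1, -163.3]
ft_force: [-3.4, -1.0, 1.7]
finger_gap: 0.531
gripper_force: 62.0
time_s: 13.22
tool_pos: [0.5557, 0.2038, 0.1182]
eef_rot: [-180.0, -0.0, -163.3]
ft_force: [-3.3, -0.2, 2.5]
finger_gap: 0.532
gripper_force: 62.0
```

```bash
python3 -m handwheel '{"angular":[[0,0,0],[0,0,0],[0,0,0],[0,0,0]],"offset":[[0,0,-1],[0,0,-2],[0,0,-2],[0,0,-2]],"jaw":[0,0,0,0]}';python3 -m handwheel '{"angular":[[0,0,0],[0,0,0],[0,0,0],[0,0,0],[0,0,0],[0,0,0],[0,0,0],[0,0,0]],"offset":[[0,0,3],[0,0,8],[0,0,16],[0,0,26],[0,0,38],[0,0,50],[0,0,62],[0,0,70]],"jaw":[0,0,0,0,0,0,0,0]}'; python3 -m handwheel '{"angular":[[0,0,0],[0,0,0]],"offset":[[0,0,4],[0,0,5]],"jaw":[0,0]}'; python3 - <<'E'
from crop import *
from cell import vision
cv2.imwrite("pics/raw_scene4.png",vision.get_image("scene")[:,:,::-1])
cv2.imwrite("pics/after.png",tile("pics/raw_scene4.png",285,140,68,94,434,600))
E
```

```text
time_s: 13.72
tool_pos: [0.5557, 0.2038, 0.1162]
eef_rot: [-180.0, -0.0, -163.3]
ft_force: [-2.1, -1.1, 1.9]
finger_gap: 0.536
gripper_force: 62.0
time_s: 14.72
tool_pos: [0.5561, 0.204, 0.1873]
eef_rot: [180.0, 0.1, -163.3]
ft_force: [0.3, 0.8, -1.4]
finger_gap: 0.53
gripper_force: 61.8
time_s: 14.98
tool_pos: [0.5558, 0.2039, 0.1913]
eef_rot: [-180.0, 0.0, -163.3]
ft_force: [0.3, 0.4, -2.7]
finger_gap: 0.529
gripper_force: 61.8
```

View pics/after.png

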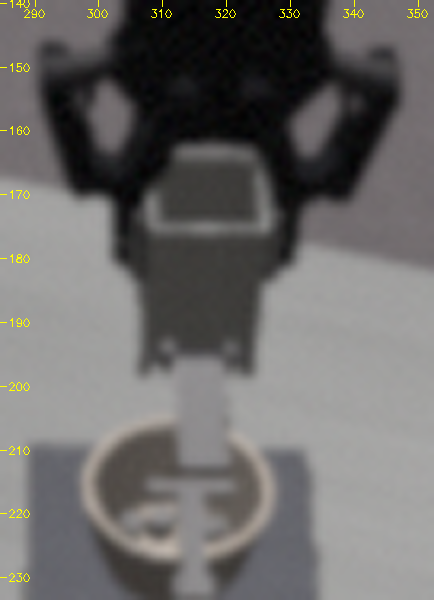

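The cup is upright and shut again, and there are ingots in the crucible. I carry the cup back over the mat and count them from the top camera.

```bash
python3 -m handwheel '{"angular":[[0,0,0],[0,0,0],[0,0,0],[0,0,0],[0,0,0],[0,0,0],[0,0,0],[0,0,0]],"offset":[[0,-5,0],[0,-18,0],[0,-38,0],[0,-65,0],[0,-95,0],[0,-125,0],[0,-155,0],[0,-185,0]],"jaw":[0,0,0,0,0,0,0,0]}';python3 -m handwheel '{"angular":[[0,0,0],[0,0,0],[0,0,0],[0,0,0],[0,0,0],[0,0,0],[0,0,0],[0,0,0]],"offset":[[0,-30,0],[0,-60,0],[0,-90,0],[0,-120,0],[0,-150,0],[-1,-180,0],[-1,-200,0],[-1,-209,0]],"jaw":[0,0,0,0,0,0,0,0]}'; python3 -m handwheel '{"angular":[[0,0,0],[0,0,0]],"offset":[[0,0,0],[0,0,0]],"jaw":[0,0]}'; python3 - <<'E'
from crop import *
from cell import vision
for n in("scene","top"): cv2.imwrite(f"pics/raw_{n}5.png",vision.get_image(n)[:,:,::-1])
a=np.vstack([tile("pics/raw_top5.png",222,186,50,50,300,300),tile("pics/raw_scene5.png",290,198,50,50,300,300)])
cv2.imwrite("pics/count.png",np.hstack([a,tile("pics/raw_scene5.png",140,110,90,108,500,600)]))
E
```

```text
time_s: 16.02
tool_pos: [0.5554, 0.016, 0.1913]
eef_rot: [-180.0, -0.0, -163.4]
ft_force: [0.7, -0.0, -1.8]
finger_gap: 0.534
gripper_force: 61.8
time_s: 17.02
tool_pos: [0.5542, -0.1919, 0.1912]
eef_rot: [-180.0, -0.0, -163.4]
ft_force: [-0.4, 0.2, -1.9]
finger_gap: 0.532
gripper_force: 61.8
time_s: 17.27
tool_pos: [0.555, -0.1887, 0.1913]
eef_rot: [180.0, 0.0, -163.2]
ft_force: [-0.5, 0.0, -1.3]
finger_gap: 0.531
gripper_force: 61.8
```

View pics/count.png

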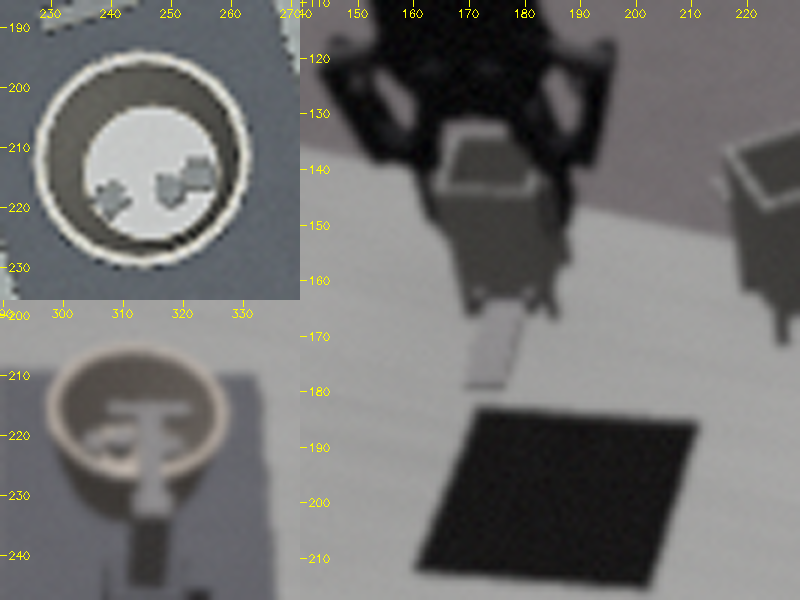

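The top crop shows three ingots on the crucible floor, at (240,218), (250,217) and (254.5,214). The cup is empty and upright over the mat. Now I lower it gently.

```bash
python3 -m handwheel '{"angular":[[0,0,0],[0,0,0],[0,0,0],[0,0,0],[0,0,0],[0,0,0],[0,0,0],[0,0,0]],"offset":[[0,-1,-10],[0,-1,-35],[0,-1,-65],[0,-1,-95],[0,-1,-120],[0,-1,-137],[0,-1,-144],[0,-1,-144]],"jaw":[0,0,0,0,0,0,0,0]}';python3 -m handwheel '{"angular":[[0,0,0],[0,0,0],[0,0,0]],"offset":[[0,0,-1],[0,0,-2],[0,0,-2]],"jaw":[0,0,0]}';python3 -m handwheel '{"angular":[[0,0,0],[0,0,0],[0,0,0]],"offset":[[0,0,-1],[0,0,-2],[0,0,-2]],"jaw":[0,0,0]}'
```

```text
time_s: 18.38
tool_pos: [0.5549, -0.1911, 0.0472]
eef_rot: [180.0, -0.0, -163.3]
ft_force: [0.5, -0.2, -1.8]
finger_gap: 0.536
gripper_force: 61.8
time_s: 18.75
tool_pos: [0.555, -0.1912, 0.0457]
eef_rot: [-180.0, 0.0, -163.3]
ft_force: [-0.1, -0.1, -1.9]
finger_gap: 0.531
gripper_force: 61.8
time_s: 19.12
tool_pos: [0.5547, -0.1911, 0.0432]
eef_rot: [180.0, -0.0, -163.3]
ft_force: [0.0, -0.4, -1.5]
finger_gap: 0.527
gripper_force: 61.8
```

```bash
python3 -m handwheel '{"angular":[[0,0,0],[0,0,0],[0,0,0]],"offset":[[0,0,-1],[0,0,-1],[0,0,-1]],"jaw":[0,0,0]}';python3 -m handwheel '{"angular":[[0,0,0],[0,0,0],[0,0,0]],"offset":[[0,0,-0.5],[0,0,-0.5],[0,0,-0.5]],"jaw":[0,0,0]}'
```

```text
time_s: 19.5
tool_pos: [0.5549, -0.1911, 0.0427]
eef_rot: [-180.0, 0.0, -163.3]
ft_force: [-1.8, 0.3, 4.7]
finger_gap: 0.529
gripper_force: 62.3
time_s: 19.88
tool_pos: [0.5549, -0.1911, 0.0426]
eef_rot: [-180.0, 0.0, -163.3]
ft_force: [-2.3, -0.2, 10.3]
finger_gap: 0.535
gripper_force: 63.2
```

The cup is seated on the mat. I release it and retreat straight up.

```bash
python3 -m handwheel '{"angular":[[0,0,0],[0,0,0],[0,0,0],[0,0,0],[0,0,0],[0,0,0],[0,0,0],[0,0,0]],"offset":[[0,0,0.5],[0,0,0.5],[0,0,0.5],[0,0,0.5],[0,0,0.5],[0,0,0.5],[0,0,0.5],[0,0,0.5]],"jaw":[0.58,0.65,0.75,0.85,1,1,1,1]}';python3 -m handwheel '{"angular":[[0,0,0],[0,0,0],[0,0,0],[0,0,0],[0,0,0],[0,0,0],[0,0,0],[0,0,0]],"offset":[[0,0,5],[0,0,18],[0,0,38],[0,0,65],[0,0,95],[0,0,125],[0,0,145],[0,0,150]],"jaw":[1,1,1,1,1,1,1,1]}'; python3 -m handwheel '{"angular":[[0,0,0],[0,0,0]],"offset":[[0,0,0],[0,0,0]],"jaw":[1,1]}'; python3 - <<'E'
from crop import *
from cell import vision
for n in("scene","top"): cv2.imwrite(f"pics/raw_{n}6.png",vision.get_image(n)[:,:,::-1])
cv2.imwrite("pics/final.png",np.hstack([tile("pics/raw_top6.png",366,160,96,108,400,450),tile("pics/raw_scene6.png",140,110,96,108,400,450)]))
E
```

```text
time_s: 20.88
tool_pos: [0.5548, -0.1911, 0.0423]
eef_rot: [-180.0, 0.0, -163.3]
ft_force: [-0.6, -0.5, -0.1]
finger_gap: 0.999
gripper_force: 0.0
time_s: 21.88
tool_pos: [0.5555, -0.1913, 0.1945]
eef_rot: [-179.9, 0.2, -163.3]
ft_force: [-0.2, 0.8, -0.5]
finger_gap: 1.0
gripper_force: 0.0
time_s: 22.12
tool_pos: [0.5543, -0.191, 0.1914]
eef_rot: [180.0, -0.1, -163.3]
ft_force: [-0.1, -0.1, -0.6]
finger_gap: 0.994
gripper_force: 0.0
```

View pics/final.png

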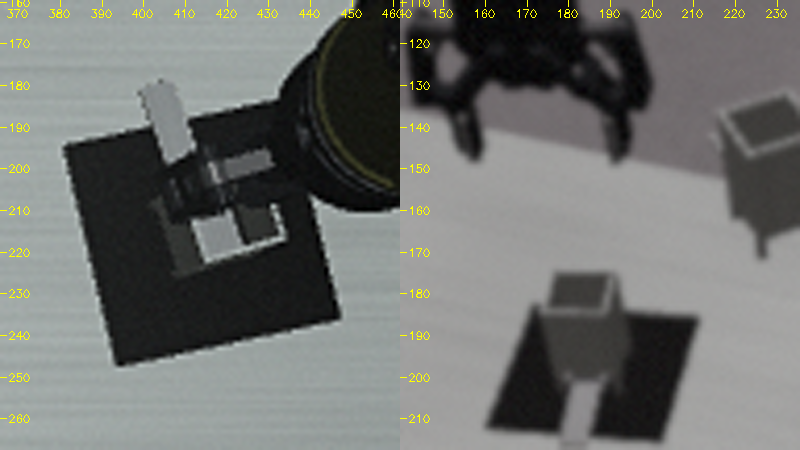

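The cup stands upright, empty and shut in the middle of the mat (scene 183,190; top 424,208), and the gripper is clear of it. I hand the job in.

```bash
python3 -c "
from cell import arm
print(arm.finish_job())"
```

```text
the job is handed in; nothing more can be done
None
```

I handed the job in at about 22 s: all three ingots are in the crucible, and the empty cup stands upright and shut in the middle of its mat with the gripper clear; the hand-in returned no verdict.

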